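Ease the tape roll off the bent spindle

TASK

The spindle of the tape holder has been knocked crooked. Gently ease the roll of tape along it and off its open end, following the bend by feel without forcing it, then gently set the roll on its edge in the white roll rack and let go of it. Leave the green-capped vial and the dental mirror where they are.

Things in the scene. Friction and masses are not known exactly. Their poses are not given: they have to be found in the camera images.
- holder: Grey tape holder, fixed: base plate 84 x 84 x 12 mm, post 24 (x) x 30 (y) mm, 134 mm high. Origin: on the worktop under the post; z up. An 18 mm steel spindle leaves the post along -x, axis 120 mm above the worktop, from a 32 mm black flange that ends at x = -19 mm; its far end is open, about x = -121 mm. The roll is clear of it with its centre beyond x = -133 mm.
- kink (a point): Point on the spindle's axis (holder x = -58, z = 120 mm). Up to here it is straight along the holder's -x; the last 64 mm beyond are straight too, but bent 13 degrees off -x in a direction (up, down, left, right, anything between) that differs each time and is not reported: the open end is 12 mm off line. Rigid. Over 12 N between roll and holder as it slides counts as forcing.
- roll: Roll of cream tape on a blue core, hanging loose on the straight part of the spindle: outer diameter 56 mm, 16 mm wide, bore 23 mm (2.5 mm play all round), 40 to 85 g. Origin: its centre; its x axis is the axis of the bore. Can be taken from above by its rim, across the diameter at mid-height.
- rack: White roll rack, fixed: base 50 (x) x 104 (y) x 6 mm; two walls across x, 40 mm long (y), 28 mm high, inner faces at x = +-12 mm; between them two black bars at y = +-18 mm that carry the roll on its edge. Origin: on the worktop under the middle; z up. A roll in place has its bore along the rack's x axis, its centre over the origin, 36 mm up.
- vial_green: Loose small bottle with a green cap, 25 mm diameter, 52 mm high, standing; a bystander. Origin: centre of its underside.
- dental_mirror: Loose steel dental mirror lying flat, 147 x 22 x 7 mm; a bystander. Origin: centre of its underside.
Not all that is in view belongs to the job. Leave any pink look-alike of the holder alone. What is shaped like the roll but pink is not meant.

How it is judged:
By the outcome, as a careful person would: the job done as asked, in the order asked, and still so for the second after the job is handed in, with the robot touching nothing.
It also fails if it takes over 70 s, if anything falls off the work surface, if the arm or the gripper's body presses on something with over 40 N, if the wrist force passes 120 N, or if a joint passes its speed limit or range.

ROBOT

A 6-joint arm with a two-finger parallel gripper is mounted at the origin on a cart in front of the work surface, level with it; the furniture and walls round the work are solid. World frame = base frame: x ahead of the robot, y to its left, z up, the work surface at z = 0. Lengths are in mm, angles in rad, forces in N, time in s.
With the tool pointing down it reaches from about 400 to 925 mm from the base axis. Payload 12.5 kg.
Tool frame: the origin (TCP) lies on the mounting face of the last link; the fingertips stand 190 mm ahead of it and the grasp point (between the pads) lies 171 mm ahead of it; z points along the fingers, y is the line along which they close (so a half turn about z gives the same grasp; the last joint's range is limited). The gripper opens to 95 mm and grips with 3 to 60 N. Pads are 20 mm wide; open, the fingers measure 119 mm over their backs; the gripper's body (75 mm by 180 mm) begins 59 mm behind the grasp point.
Start: joints at [1.139, 0.491, 1.559, -0, 1.092, -0.106], TCP at [200.018, 592.13, 404.761] pointing down, gripper open.
Joint ranges: [-3.1, 3.1], [-0.84, 2.19], [0.05, 2.79], [-1.13, 4.28], [0.06, 2.93], [-2.69, 2.69]. Speed limits (rad/s): [2.22, 2.22, 2.79, 3.14, 3.14, 3.14].

INTERFACE

Orientations are given as [roll, pitch, yaw] about the fixed x, y, z axes, in that order (R = Rz(yaw) Ry(pitch) Rx(roll)).
In Python, from cell import env gives the robot as it stands.
- The arm moves only by the tool carry_out, never from a script. Its argument "series" is a list of rows, each a list of 5 numbers: the shift along the tool's x, y, z in m, then the turn about the tool's z in degrees, then the opening, from 0 (shut) to 1 (fully open). A call has 1 to 20 rows; each row is the pose to reach, as a shift and turn from the pose commanded when the call began, along the tool's axes at that moment; what a row does not reach only later rows make up. A row lasts 1/8 s, in which the tool goes at most 62.5 mm and 10.7 degrees, less where a joint would pass 70% of its speed; a pose out of reach is approached as far as the arm can. A call with a gripper value outside its range is refused whole. The fingers move at their own pace and stop on an object; the grip force is fixed at half the most. Time passes only in rows, so rows that repeat a pose let the fingers close. It gives the time, the measured TCP pose, the force, the opening and the grip force at its end, in the units of the state.
- env.state(): the state, without advancing time (a new reading comes with each control period).
- env.read_camera(name): name is "side" or "top"; returns (picture, depth): 480x640x3 uint8, red, green, blue; 480x640 float32, mm along the optical axis (not along the pixel's ray), 0 where there is no reading.
- env.get_calibration(name): a dict with "intrinsics" (3x3 intrinsics, pixels), "D" ([k1, k2, p1, p2, k3] as OpenCV has them; the pictures are not rectified), "cam_to_world" (4x4, takes a point from camera to world coordinates). Camera axes: x right, y up, looking along -z (the intrinsics and any distortion apply to the point x, -y, -z); pixel columns grow to the right and rows downward; lengths in mm; the calibration is good to about 2 mm. A picture is of the moment at which its call begins. get_calibration takes no time and is no camera call.
- env.job_done(): hands the job in; it is judged then, once.
The state is a dict: "t": time; "joints": joint angles; "qvel": joint speeds; "tau": joint torques, N m; "eef_pos": TCP position; "tcp_rot": TCP orientation; "ft_force": force on the tool from outside, world axes, zero at the start; "moment": the same for the moment, N m; "opening": opening from 0.0 (shut) to 1.0 (fully open); "grip_force": force on a finger pad.
Only numpy, scipy, OpenCV 4.12 (cv2) and the standard library are available. Lean on these libraries where they do the work, as an engineer would, in place of code of your own. Each camera call takes 0.05 s, during which the arm holds its last target. There are 200 camera calls.

## Working session

There is one attempt and no reset: what is moved stays moved. The work goes in short steps, Python scripts to look and compute and a tool call to move; the robot and the scene stay as the last step left them, time stands still between calls to the robot, and variables do not carry over. Pictures are saved under pics/ and viewed, at most 10 in all, crops included, and the job is handed in when it is done.

Besides the shell and the picture viewer there is one more tool, called after "Emit:" as name(argument=value, ...) on one line, values as JSON. carry_out: Moves the arm, as the interface text tells. Its arguments: {"type":"object","properties":{"series":{"type":"array","items":{"type":"array","items":{"type":"number"}}}},"required":["series"]}

```bash
mkdir -p pics
cat > h.py <<'E'
import numpy as np,cv2
from cell import env
def grab(n):
    p,d=env.read_camera(n); np.savez('%s.npz'%n,p=p,d=d); return p,d
def world(n,uv,d):
    c=env.get_calibration(n);K=np.array(c['intrinsics'],float);D=np.array(c['D'],float);T=np.array(c['cam_to_world'])
    uv=np.array(uv,float).reshape(-1,1,2); q=cv2.undistortPoints(uv,K,D).reshape(-1,2)
    d=np.array(d,float).reshape(-1,1); P=np.hstack([q[:,:1]*d,-q[:,1:]*d,-d])
    return P@T[:3,:3].T+T[:3,3]
def cloud(n,d):
    v,u=np.mgrid[:480,:640]; return world(n,np.stack([u,v],-1).reshape(-1,2),d.ravel()).reshape(480,640,3)
def px(n,P):
    c=env.get_calibration(n);K=np.array(c['intrinsics'],float);D=np.array(c['D'],float);T=np.array(c['cam_to_world'])
    Q=(np.array(P,float).reshape(-1,3)-T[:3,3])@T[:3,:3]; Q=Q*[1,-1,-1]
    return cv2.projectPoints(Q,np.zeros(3),np.zeros(3),K,D)[0].reshape(-1,2)
E
python3 - <<'E'
from h import *
for n in('side','top'):
    p,d=grab(n); cv2.imwrite('pics/%s0.png'%n,p[:,:,::-1]); print(n,np.round(env.get_calibration(n)['cam_to_world'],2))
s=env.state();print(s['t'],s['eef_pos'],s['tcp_rot'],s['ft_force'],s['opening'])
E
```

```text
side [[ 8.9000e-01  2.6000e-01 -3.7000e-01  2.2102e+02]
 [-4.5000e-01  5.1000e-01 -7.3000e-01 -4.5552e+02]
 [ 0.0000e+00  8.2000e-01  5.7000e-01  5.5507e+02]
 [ 0.0000e+00  0.0000e+00  0.0000e+00  1.0000e+00]]
top [[ 1.1000e-01  9.7000e-01 -2.0000e-01  3.6723e+02]
 [-9.9000e-01  1.0000e-01 -2.0000e-02  1.4866e+02]
 [-0.0000e+00  2.0000e-01  9.8000e-01  9.8571e+02]
 [ 0.0000e+00  0.0000e+00  0.0000e+00  1.0000e+00]]
0.1 [200.00309047 592.1002898  404.23780553] [-3.14062394e+00 -6.41301059e-05  2.81583003e+00] [ 0.96612196 -0.31919254  0.41432507] 0.9958815949948269
```

View pics/side0.png

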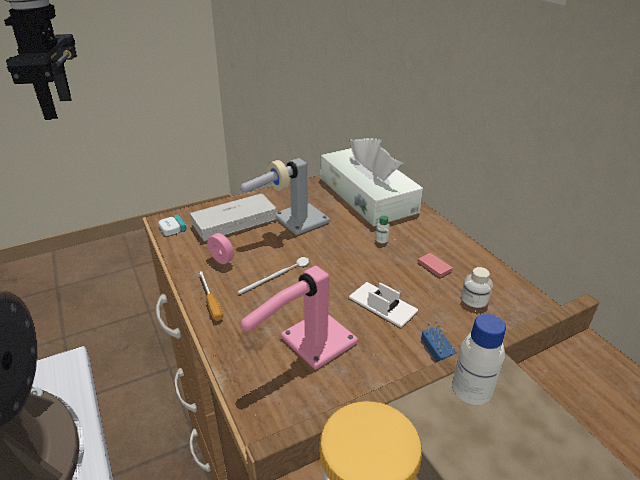

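View pics/top0.png

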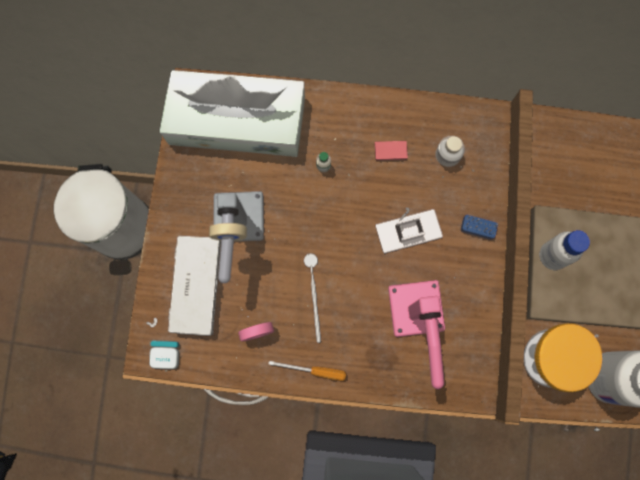

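Side view: cream/blue roll hangs on the grey holder at (280,174), its spindle's open end near (245,187); the white rack is at (384,302), vial at (383,232), mirror at (275,275). The top view puts the roll at (227,230), the rack at (409,231) and the spindle tip at (224,278).
Possible mix-ups: pink ring at side (221,249) / top (256,331), and the pink holder at side (320,330) / top (425,310). By the description I choose the cream roll on the grey holder.

Run:
```python
from h import *
p,d=[np.load('side.npz')[k] for k in'pd']; P,D=[np.load('top.npz')[k] for k in'pd']
a=cv2.resize(p[140:240,220:340],None,fx=5,fy=5,interpolation=3)[:,:,::-1]; cv2.imwrite('pics/c1.png',a)
b=cv2.resize(P[180:290,190:275],None,fx=5,fy=5,interpolation=3); c=cv2.resize(P[200:260,370:450],None,fx=5,fy=5,interpolation=3)
im=np.zeros((550,825,3),np.uint8); im[:,:425]=b; im[:300,425:825]=c; cv2.imwrite('pics/c2.png',im[:,:800,::-1])
for n,dd in(('side',d),('top',D)):
    C=cloud(n,dd); np.save(n+'C.npy',C)
C=np.load('topC.npy')
for r in range(205,290,5):
    print(r,[tuple(np.round(C[r,u]).astype(int)) for u in (221,225,229,233)])
```

```text
205 [(np.int64(575), np.int64(326), np.int64(134)), (np.int64(576), np.int64(320), np.int64(134)), (np.int64(577), np.int64(314), np.int64(132)), (np.int64(578), np.int64(308), np.int64(131))]
210 [(np.int64(568), np.int64(325), np.int64(133)), (np.int64(569), np.int64(319), np.int64(133)), (np.int64(569), np.int64(313), np.int64(134)), (np.int64(570), np.int64(307), np.int64(131))]
215 [(np.int64(564), np.int64(327), np.int64(116)), (np.int64(563), np.int64(319), np.int64(125)), (np.int64(563), np.int64(313), np.int64(128)), (np.int64(566), np.int64(309), np.int64(116))]
220 [(np.int64(579), np.int64(347), np.int64(13)), (np.int64(555), np.int64(318), np.int64(127)), (np.int64(555), np.int64(312), np.int64(127)), (np.int64(572), np.int64(319), np.int64(55))]
225 [(np.int64(543), np.int64(319), np.int64(144)), (np.int64(544), np.int64(313), np.int64(145)), (np.int64(545), np.int64(308), np.int64(142)), (np.int64(545), np.int64(302), np.int64(143))]
230 [(np.int64(536), np.int64(319), np.int64(142)), (np.int64(537), np.int64(312), np.int64(143)), (np.int64(537), np.int64(306), np.int6
[... 1460 characters left out ...]
482), np.int64(309), np.int64(119)), (np.int64(483), np.int64(303), np.int64(119)), (np.int64(499), np.int64(317), np.int64(0))]
275 [(np.int64(474), np.int64(314), np.int64(116)), (np.int64(475), np.int64(308), np.int64(117)), (np.int64(476), np.int64(303), np.int64(115)), (np.int64(491), np.int64(317), np.int64(-3))]
280 [(np.int64(467), np.int64(313), np.int64(116)), (np.int64(468), np.int64(307), np.int64(116)), (np.int64(469), np.int64(302), np.int64(110)), (np.int64(483), np.int64(315), np.int64(0))]
285 [(np.int64(472), np.int64(334), np.int64(-2)), (np.int64(473), np.int64(328), np.int64(-2)), (np.int64(474), np.int64(321), np.int64(-2)), (np.int64(474), np.int64(314), np.int64(-2))]
```

View pics/c1.png

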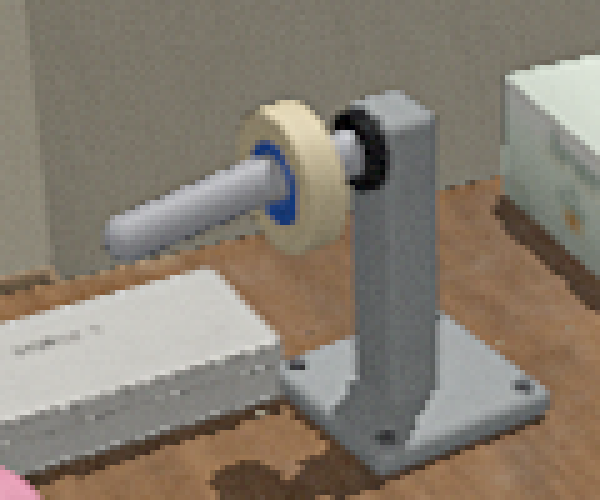

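View pics/c2.png

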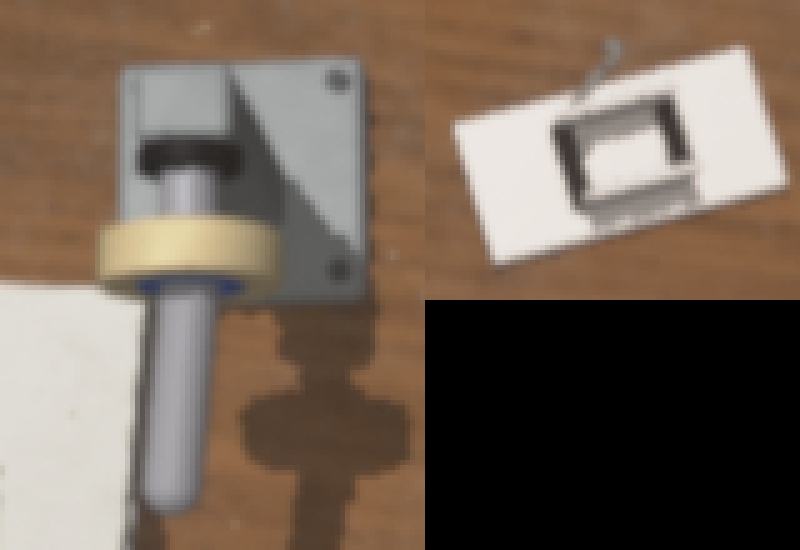

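```bash
cat > m.py <<'E'
from h import *
from scipy.optimize import least_squares
def ray(n,uv,z):
    a=world(n,uv,np.full(len(uv),500.));b=world(n,uv,np.full(len(uv),1000.))
    return a+(b-a)*((z-a[:,2])/(b[:,2]-a[:,2]))[:,None]
E
python3 - <<'E'
from m import *
f=lambda x,y,ox,oy,cx:((x-cx+.5)/5-.5+ox,(y+.5)/5-.5+oy)
h=ray('top',[f(122,65,190,180,0),f(360,58,190,180,0),f(368,300,190,180,0)],12)
r=ray('top',[f(455,122,370,200,425),f(745,47,370,200,425),f(788,185,370,200,425),f(497,263,370,200,425)],6)
print(h.round(1),r.round(1))
ho=(h[0]+h[2])/2; e1=h[1]-h[0]; e2=h[1]-h[2]
print('holder',ho,np.linalg.norm(e1),np.linalg.norm(e2),'yaw from y-edge',np.degrees(np.arctan2(e1[0],-e1[1])),'x-edge',np.degrees(np.arctan2(e2[1],e2[0])))
print('rack',r.mean(0),[np.degrees(np.arctan2(*(b-a)[[1,0]])) for a,b in((r[0],r[1]),(r[3],r[2]),(r[3],r[0]),(r[2],r[1]))],np.linalg.norm(r[0]-r[1]))
yaw0=np.radians(7)
for n in('top','side'):
    p=np.load(n+'.npz')['p'].astype(int); C=np.load(n+'C.npy').reshape(-1,3); c=p.reshape(-1,3)
    # spindle points: grey, z 90..160, beyond roll
    m=(C[:,2]>85)&(C[:,2]<150)&(C[:,0]>450)&(C[:,0]<530)&(abs(C[:,1]-310)<35)&(np.ptp(c,axis=1)<40)
    Q=C[m]; print(n,len(Q))
    bins=np.arange(460,532,8)
    for b in bins:
        k=Q[(Q[:,0]>=b)&(Q[:,0]<b+8)]
        if len(k): print(b,len(k),'ymin/med/max',np.percentile(k[:,1],[5,50,95]).round(1),'z',np.percentile(k[:,2],[5,50,95]).round(1))
    # roll: cream
    m=(C[:,2]>85)&(C[:,2]<160)&(C[:,0]>515)&(C[:,0]<560)&(abs(C[:,1]-310)<45)&(c[:,0]-c[:,2]>25)
    Q=C[m]; print('roll',len(Q),np.percentile(Q,[2,50,98],axis=0).round(1))
E
```

```text
[[625.4 366.   12. ]
 [636.2 285.6  12. ]
 [553.7 272.2  12. ]] [[601.5  88.7   6. ]
 [638.1  -7.1   6. ]
 [592.  -24.9   6. ]
 [555.1  70.5   6. ]]
holder [589.52428803 319.08424675  12.        ] 81.12295167674901 83.60847207324294 yaw from y-edge 7.645792508649079 x-edge 9.261431056774759
rack [596.64338746  31.80598693   6.        ] [np.float64(-69.06819780259266), np.float64(-68.83854190111455), np.float64(21.45591609487093), np.float64(21.100086037975377)] 102.5323071819029
top 573
460 19 ymin/med/max [304.8 309.2 314. ] z [111.  113.4 116.4]
468 66 ymin/med/max [302.1 309.  317.1] z [111.8 116.6 120.1]
476 64 ymin/med/max [302.  308.7 317.7] z [114.1 117.9 121.3]
484 68 ymin/med/max [302.3 309.4 317.4] z [114.5 119.2 122.5]
492 64 ymin/med/max [302.8 308.8 318.3] z [116.5 121.1 123.7]
500 64 ymin/med/max [303.2 310.  317.7] z [117.8 122.7 125.4]
508 63 ymin/med/max [303.2 309.3 318. ] z [118.2 124.3 127. ]
516 61 ymin/med/max [303.5 310.2 317.7] z [120.3 125.2 128.3]
524 104 ymin/med/max [304.2 321.7 335.4] z [104.  125.2 136.7]
roll 414 [[528.4 287.2 119.7]
 [538.6 309.9 139.6]
 [550.2 337.3 146.3]]
side 418
460 22 ymin/med/max [304.8 307.7 312.5] z [107.4 114.8 118.4]
468 44 ymin/med/max [301.6 305.  312.3] z [108.7 116.6 121.3]
476 42 ymin/med/max [301.7 304.9 313.3] z [108.5 117.4 122.8]
484 45 ymin/med/max [302.2 306.1 311.5] z [110.3 119.7 124.8]
492 41 ymin/med/max [301.3 305.7 313. ] z [111.2 121.3 125.7]
500 43 ymin/med/max [302.9 306.3 313.4] z [113.8 123.  127.7]
508 39 ymin/med/max [303.5 305.2 312.6] z [115.  124.3 129.3]
516 43 ymin/med/max [303.1 306.1 314.5] z [116.8 126.  130.4]
524 99 ymin/med/max [303.9 316.4 333.6] z [ 96.6 127.  143.1]
roll 351 [[527.3 285.8  95.9]
 [535.2 296.7 130.6]
 [548.  332.5 147.8]]
```

```bash
cat > fit.py <<'E'
from m import *
Qs=[]
for n in('top','side'):
    c=np.load(n+'.npz')['p'].astype(int).reshape(-1,3); C=np.load(n+'C.npy').reshape(-1,3)
    m=(C[:,2]>100)&(C[:,2]<132)&(C[:,0]>462)&(abs(C[:,1]-311)<13)&(np.ptp(c,axis=1)<30)&((C[:,0]<522)|((C[:,0]>551)&(C[:,0]<557)))&(c.sum(1)>250)
    Qs.append(C[m])
    m=(abs(C[:,2]-134)<3)&(abs(C[:,0]-580)<30)&(abs(C[:,1]-316)<35); T=C[m]
    print(n,'post top',len(T),np.percentile(T,[2,50,98],axis=0).round(1))
def seg(Q,A,B):
    t=np.clip(((Q-A)@(B-A))/((B-A)@(B-A)),0,1); return np.linalg.norm(Q-A-t[:,None]*(B-A),axis=1)
def geo(x):
    K=x[:3]; c,s=np.cos(x[3]),np.sin(x[3]); ex=np.array([c,s,0]); ey=np.array([-s,c,0]); ez=np.array([0,0,1.])
    b=np.radians(13); d=-ex*np.cos(b)+np.sin(b)*(np.cos(x[4])*ey+np.sin(x[4])*ez); return K,ex,d
def res(x,Qs,w=1):
    K,ex,d=geo(x); Q=np.vstack(Qs)
    r=np.minimum(seg(Q,K,K+ex*45),seg(Q,K,K+d*60))-9
    return np.r_[np.tanh(r/3)*3*.2,(x[3]-np.radians(8.5))/np.radians(1.5),(x[2]-120)/2]
for S in(Qs,Qs[:1],Qs[1:]):
    for a in(-1,-2.2,):
        o=least_squares(res,[522,309,120,.15,a],args=(S,)); x=o.x; K,ex,d=geo(x)
        print(len(np.vstack(S)),'K',K.round(1),'yaw',np.degrees(x[3]).round(2),'phi',np.degrees(x[4]).round(1),'d',d.round(3),'tip',(K+64*d).round(1),'origin',(K+58*ex).round(1),o.cost.round(2))
E
python3 fit.py
python3 - <<'E'
from m import *
C=np.load('topC.npy').reshape(-1,3);m=(C[:,2]>90)&(C[:,2]<350)
H=C[m]; import collections
print(sorted(((k[0]*50,k[1]*50,len(v),int(max(v))) for k,v in __import__('functools').reduce(lambda a,q:(a.setdefault((int(q[0]//50),int(q[1]//50)),[]).append(q[2]) or a),H,{}).items() if len(v)>15)))
E
```

```text
top post top 319 [[565.4 306.3 131.2]
 [581.  318.5 133.2]
 [595.1 332.5 136.2]]
side post top 126 [[561.7 305.7 131.3]
 [578.  314.4 135.2]
 [592.9 334.  136.9]]
800 K [523.2 311.8 119.4] yaw 8.01 phi -59.6 d [-0.981 -0.023 -0.194] tip [460.5 310.3 107. ] origin [580.7 319.9 119.4] 30.72
800 K [523.2 311.8 119.4] yaw 8.01 phi -59.6 d [-0.981 -0.023 -0.194] tip [460.5 310.3 107. ] origin [580.7 319.9 119.4] 30.72
490 K [532.3 311.3 120. ] yaw 9.02 phi -52.9 d [-0.984 -0.019 -0.179] tip [469.3 310.1 108.5] origin [589.6 320.4 120. ] 12.05
490 K [532.3 311.3 120. ] yaw 9.02 phi -52.9 d [-0.984 -0.019 -0.179] tip [469.3 310.1 108.5] origin [589.6 320.4 120. ] 12.05
310 K [520.4 312.9 121. ] yaw 8.04 phi -56.7 d [-0.982 -0.014 -0.188] tip [457.6 312.  109. ] origin [577.9 321.  121. ] 8.96
310 K [520.4 312.9 121. ] yaw 8.04 phi -56.7 d [-0.982 -0.014 -0.188] tip [457.6 312.  109. ] origin [577.9 321.  121. ] 8.96
[(150, 450, 32, 332), (150, 500, 111, 324), (200, 450, 43, 334), (200, 500, 110, 325), (300, -350, 112, 124), (300, -50, 34, 116), (350, -350, 360, 154), (350, -300, 808, 154), 
[... 378 characters left out ...]
, 300, 608, 148), (550, -250, 154, 173), (550, -200, 885, 172), (550, 300, 588, 138), (750, 250, 229, 130), (750, 300, 428, 135), (750, 350, 473, 129), (750, 400, 65, 112), (850, -350, 269, 163), (850, -300, 1217, 264), (850, -250, 2507, 343), (850, -200, 2863, 338), (850, -150, 2700, 324), (850, -100, 2557, 309), (850, -50, 2394, 297), (850, 0, 2254, 286), (850, 50, 2129, 275), (850, 100, 1987, 266), (850, 150, 1836, 255), (850, 200, 1749, 247), (850, 250, 1617, 242), (850, 300, 1495, 234), (850, 350, 1394, 229), (850, 400, 1310, 225), (850, 450, 1218, 217), (850, 500, 1146, 215), (850, 550, 1067, 212), (850, 600, 1004, 209), (850, 650, 957, 209), (850, 700, 821, 207), (850, 750, 195, 156)]
```

```bash
cat > mv.py <<'E'
from h import *
import json,sys
# usage: mv.py cmdx cmdy cmdz cmdyaw  -> rows for targets given as x,y,z(grasp),yaw
def row(c,t):
    c=np.array(c,float);y=np.radians(c[3]); R=np.array([[np.cos(y),np.sin(y),0],[np.sin(y),-np.cos(y),0],[0,0,-1]])
    d=R.T@(np.array(t[:3],float)+[0,0,171]-c[:3]); return np.r_[np.round(d/1000,4),round(c[3]-t[3],1)]
if __name__=='__main__':
    a=[float(v) for v in sys.argv[1:]]; c=a[:4]
    for i in range(4,len(a),4): print(row(c,a[i:i+4]))
    s=env.state(); print(s['t'],np.round(s['eef_pos'],2),np.degrees(s['tcp_rot']).round(2),np.round(s['ft_force'],2),s['opening'],s['grip_force'])
E
python3 mv.py 200.018 592.13 404.761 161.34 538.5 313.3 197.5 188
```

```text
[ -0.4099  -0.1559   0.0363 -26.7   ]
0.1 [200.   592.1  404.24] [-179.94   -0.    161.34] [ 0.97 -0.32  0.41] 0.9958815949948269 0.0
```

Emit:
carry_out(series=[[-0.41, -0.156, 0.0363, -26.7, 1], [-0.41, -0.156, 0.0363, -26.7, 1], [-0.41, -0.156, 0.0363, -26.7, 1], [-0.41, -0.156, 0.0363, -26.7, 1], [-0.41, -0.156, 0.0363, -26.7, 1], [-0.41, -0.156, 0.0363, -26.7, 1], [-0.41, -0.156, 0.0363, -26.7, 1], [-0.41, -0.156, 0.0363, -26.7, 1], [-0.41, -0.156, 0.0363, -26.7, 1], [-0.41, -0.156, 0.0363, -26.7, 1], [-0.41, -0.156, 0.0363, -26.7, 1], [-0.41, -0.156, 0.0363, -26.7, 1]])

```text
t: 1.6
eef_pos: [538.0, 313.8, 368.7]
tcp_rot: [3.141, 0.0, -3.0]
ft_force: [0.0, -0.8, 0.2]
opening: 1.001
grip_force: 0.0
```

Run:
```python
from m import *
p,d=grab('side'); im=p[60:240,200:360].copy()
s=env.state();print(s['eef_pos'],np.degrees(s['tcp_rot']),s['ft_force'])
g=s['eef_pos']-np.array([0,0,171]);print(px('side',[g,g-[0,0,80]]))
cv2.imwrite('pics/c3.png',cv2.resize(im,None,fx=3.3,fy=3.3,interpolation=3)[:,:,::-1])
C=cloud('side',d).reshape(-1,3); m=(C[:,2]>172)&(C[:,2]<200)&(abs(C[:,0]-540)<60)&(abs(C[:,1]-313)<90); Q=C[m]
for lo in(-90,0):
    k=Q[(Q[:,1]-313>lo)&(Q[:,1]-313<lo+90)]; print(len(k),np.percentile(k,[2,50,98],axis=0).round(1) if len(k) else'')
```

```text
[538.06040113 313.66447222 368.62628803] [ 1.79991479e+02  1.32186746e-02 -1.71911336e+02] [-0.08811076 -0.71798416  0.35271986]
[[276.16119902 135.9028008 ]
 [277.87718695 176.08945567]]
120 [[531.9 258.4 181.2]
 [542.  262.  190.9]
 [554.2 265.5 199.7]]
129 [[518.2 357.6 179.9]
 [528.5 361.1 190.2]
 [540.8 364.7 199.6]]
```

View pics/c3.png

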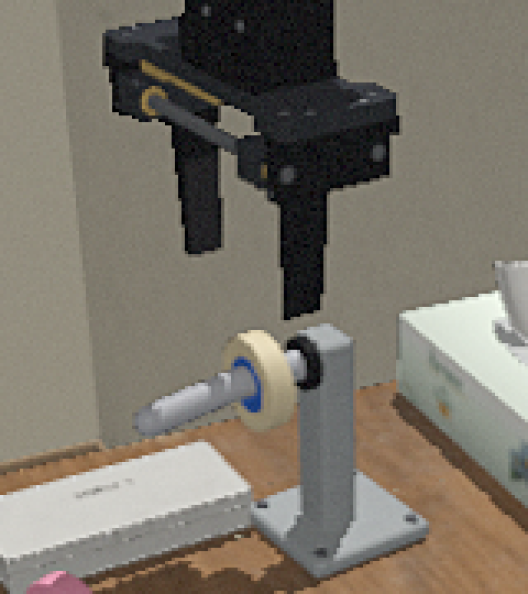

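Side crop: fingers straddle the roll cleanly, near finger tip at about (302,315), far one at (203,250), cream/blue roll at (258,380) directly under them. It is the right roll. Descending.

Emit:
carry_out(series=[[0, 0, 0.03, 0, 1], [0, 0, 0.06, 0, 1], [0, 0, 0.08, 0, 1], [0, 0, 0.08, 0, 1], [0, 0, 0.08, 0, 1]])

```text
t: 2.28
eef_pos: [538.7, 313.3, 289.3]
tcp_rot: [3.141, 0.001, -3.001]
ft_force: [0.4, -0.2, -0.0]
opening: 1.003
grip_force: 0.0
```

Run:
```python
from m import *
s=env.state();print(s['t'],s['eef_pos'],s['ft_force'])
out=[]
for n,(y0,x0) in(('side',(120,235)),('top',(185,180))):
    p,d=grab(n); out.append(cv2.resize(p[y0:y0+90,x0:x0+95],None,fx=4.2,fy=5,interpolation=3))
    C=cloud(n,d).reshape(-1,3); c=p.reshape(-1,3).astype(int)
    m=(C[:,2]>85)&(C[:,2]<160)&(C[:,0]>515)&(C[:,0]<560)&(abs(C[:,1]-310)<40)&(c[:,0]-c[:,2]>25); print(n,np.percentile(C[m],[2,50,98],axis=0).round(1))
cv2.imwrite('pics/c4.png',np.hstack(out)[:,:,::-1])
```

```text
2.275 [538.65527689 313.3100256  289.31443517] [ 0.44661424 -0.17185977 -0.03389703]
side [[527.  286.5  96.4]
 [533.8 298.4 130.9]
 [544.2 334.1 147.4]]Traceback (most recent call last):
  File "<stdin>", line 7, in <module>
    return _quantile_unchecked(
        a, q, axis, out, overwrite_input, method, keepdims, weights)
    return _ureduce(a,
                    func=_quantile_ureduce_func,
    ...<5 lines>...
                    overwrite_input=overwrite_input,
                    method=method)
    r = func(a, **kwargs)
    result = _quantile(arr,
                       quantiles=q,
    ...<2 lines>...
                       out=out,
                       weights=wgt)
    slices_having_nans = np.isnan(arr[-1, ...])
                                  ~~~^^^^^^^^^
IndexError: index -1 is out of bounds for axis 0 with size 0
```

Emit:
carry_out(series=[[0, 0, 0, 0, 0.64], [0, 0, 0, 0, 0.64], [0, 0, 0, 0, 0.64], [0, 0, 0, 0, 0.6], [0, 0, 0, 0, 0.55], [0, 0, 0, 0, 0.5], [0, 0, 0, 0, 0.4], [0, 0, 0, 0, 0.4]])

```text
t: 3.38
eef_pos: [538.5, 313.1, 288.4]
tcp_rot: [3.142, 0.0, -3.001]
ft_force: [-0.0, 0.6, -0.3]
opening: 0.587
grip_force: 30.0
```

Emit:
carry_out(series=[[0, 0, -0.001, 0, 0.4], [0, 0, -0.002, 0, 0.4], [0, 0, -0.0025, 0, 0.4], [0, 0, -0.0025, 0, 0.4]])

```text
t: 3.88
eef_pos: [538.5, 313.1, 291.0]
tcp_rot: [3.141, 0.0, -3.001]
ft_force: [-0.5, 0.7, -0.1]
opening: 0.59
grip_force: 30.0
```

Emit:
carry_out(series=[[0, 0.001, 0, 0, 0.4], [0, 0.002, 0, 0, 0.4], [0, 0.002, 0, 0, 0.4]])

```text
t: 4.25
eef_pos: [538.2, 315.2, 290.9]
tcp_rot: [3.142, 0.0, -3.001]
ft_force: [-0.2, -0.0, -0.7]
opening: 0.583
grip_force: 30.0
```

Emit:
carry_out(series=[[0, -0.002, 0, 0, 0.4], [0, -0.003, 0, 0, 0.4], [0, -0.004, 0, 0, 0.4], [0, -0.004, 0, 0, 0.4]])

```text
t: 4.75
eef_pos: [538.8, 311.2, 291.0]
tcp_rot: [3.141, 0.0, -3.001]
ft_force: [0.4, 3.2, -0.4]
opening: 0.588
grip_force: 30.0
```

Emit:
carry_out(series=[[0, 0.002, 0, 0, 0.4], [0, 0.005, 0, 0, 0.4], [0, 0.0068, 0, 0, 0.4], [0, 0.0068, 0, 0, 0.4]])

```text
t: 5.25
eef_pos: [538.1, 317.0, 290.9]
tcp_rot: [-3.139, -0.001, -3.001]
ft_force: [1.2, -11.0, 1.3]
opening: 0.587
grip_force: 30.0
```

Emit:
carry_out(series=[[0, -0.0019, 0, 0, 0.4], [0, -0.0019, -0.001, 0, 0.4], [0, -0.0019, -0.002, 0, 0.4], [0, -0.0019, -0.002, 0, 0.4]])

```text
t: 5.75
eef_pos: [538.1, 316.0, 292.6]
tcp_rot: [-3.141, -0.001, -3.001]
ft_force: [1.3, -2.0, -5.7]
opening: 0.589
grip_force: 30.0
```

Emit:
carry_out(series=[[0, -0.001, 0.001, 0, 0.4], [0, -0.002, 0.002, 0, 0.4], [0.002, -0.002, 0.002, 0, 0.4], [0.004, -0.002, 0.002, 0, 0.4], [0.006, -0.002, 0.002, 0, 0.4], [0.008, -0.002, 0.002, 0, 0.4], [0.008, -0.002, 0.002, 0, 0.4]])

```text
t: 6.62
eef_pos: [530.4, 312.9, 291.0]
tcp_rot: [3.142, 0.0, -3.001]
ft_force: [-0.2, 0.4, -0.7]
opening: 0.594
grip_force: 30.0
```

Emit:
carry_out(series=[[0.002, 0, 0, 0.8, 0.4], [0.004, 0.0001, 0.0001, 1.7, 0.4], [0.006, 0.0001, 0.0002, 2.5, 0.4], [0.008, 0.0002, 0.0004, 3.4, 0.4], [0.008, 0.0002, 0.0004, 3.4, 0.4]])

```text
t: 7.25
eef_pos: [522.4, 312.0, 290.5]
tcp_rot: [3.142, -0.0, -3.061]
ft_force: [0.1, 0.7, -0.8]
opening: 0.589
grip_force: 30.0
```

```bash
python3 -c "
from h import *
s=env.state();print(s['eef_pos'],np.degrees(s['tcp_rot']),s['ft_force'],s['moment'])"
```

```text
[522.38562131 311.97887895 290.54937584] [ 1.79998498e+02 -2.93246773e-03 -1.75378111e+02] [ 0.06104196  0.73193513 -0.82848829] [ 0.01805527 -0.02831945  0.02652271]
```

Emit:
carry_out(series=[[0.002, 0, 0.0002, 0.8, 0.4], [0.004, 0.0001, 0.0005, 1.7, 0.4], [0.004, 0.0001, 0.0005, 1.7, 0.4]])

```text
t: 7.62
eef_pos: [518.4, 311.8, 290.1]
tcp_rot: [3.142, -0.0, -3.091]
ft_force: [-0.9, 0.8, -0.8]
opening: 0.588
grip_force: 30.0
```

Emit:
carry_out(series=[[0.002, 0.0001, 0.0003, 0.8, 0.4], [0.004, 0.0001, 0.0007, 1.7, 0.4], [0.004, 0.0001, 0.0007, 1.7, 0.4]])

```text
t: 8.0
eef_pos: [514.4, 311.7, 289.3]
tcp_rot: [3.142, -0.0, -3.12]
ft_force: [0.9, -0.6, 0.0]
opening: 0.588
grip_force: 30.0
```

Emit:
carry_out(series=[[0.002, 0, 0.0004, 0, 0.4], [0.004, 0, 0.0008, 0, 0.4], [0.006, 0, 0.0011, 0, 0.4], [0.006, 0, 0.0011, 0, 0.4]])

```text
t: 8.5
eef_pos: [508.4, 311.5, 288.2]
tcp_rot: [3.142, -0.0, -3.12]
ft_force: [-0.3, -0.5, -1.8]
opening: 0.589
grip_force: 30.0
```

Emit:
carry_out(series=[[0.002, 0, 0.0004, 0, 0.4], [0.004, 0, 0.0008, 0, 0.4], [0.006, 0, 0.0011, 0, 0.4], [0.006, 0, 0.0011, 0, 0.4]])

```text
t: 9.0
eef_pos: [502.4, 311.4, 287.1]
tcp_rot: [3.142, -0.0, -3.12]
ft_force: [0.5, -0.3, -0.3]
opening: 0.591
grip_force: 30.0
```

Emit:
carry_out(series=[[0.002, 0, 0.0004, 0, 0.4], [0.004, 0, 0.0008, 0, 0.4], [0.006, 0, 0.0012, 0, 0.4], [0.006, 0, 0.0012, 0, 0.4]])

```text
t: 9.5
eef_pos: [496.4, 311.3, 285.9]
tcp_rot: [3.142, -0.0, -3.12]
ft_force: [0.2, 0.3, -0.7]
opening: 0.584
grip_force: 30.0
```

Emit:
carry_out(series=[[0.002, 0, 0.0004, 0, 0.4], [0.004, 0, 0.0008, 0, 0.4], [0.006, 0, 0.0012, 0, 0.4], [0.006, 0, 0.0012, 0, 0.4]])

```text
t: 10.0
eef_pos: [490.4, 311.1, 284.7]
tcp_rot: [3.142, -0.0, -3.12]
ft_force: [0.0, -0.0, -0.5]
opening: 0.593
grip_force: 30.0
```

Emit:
carry_out(series=[[0.002, 0, 0.0004, 0, 0.4], [0.004, 0, 0.0008, 0, 0.4], [0.006, 0, 0.0012, 0, 0.4], [0.008, 0, 0.0016, 0, 0.4], [0.008, 0, 0.0016, 0, 0.4]])

```text
t: 10.62
eef_pos: [482.4, 311.0, 283.1]
tcp_rot: [3.142, -0.0, -3.12]
ft_force: [0.1, 0.7, -1.1]
opening: 0.586
grip_force: 30.0
```

Emit:
carry_out(series=[[0.002, 0, 0.0004, 0, 0.4], [0.004, 0, 0.0008, 0, 0.4], [0.006, 0, 0.0012, 0, 0.4], [0.008, 0, 0.0016, 0, 0.4], [0.008, 0, 0.0016, 0, 0.4]])

```text
t: 11.25
eef_pos: [474.4, 310.8, 281.6]
tcp_rot: [3.142, -0.0, -3.12]
ft_force: [-0.2, 0.1, -1.4]
opening: 0.591
grip_force: 30.0
```

Emit:
carry_out(series=[[0.002, 0, 0.0004, 0, 0.4], [0.004, 0, 0.0008, 0, 0.4], [0.006, 0, 0.0012, 0, 0.4], [0.008, 0, 0.0016, 0, 0.4], [0.008, 0, 0.0016, 0, 0.4]])

```text
t: 11.88
eef_pos: [466.4, 310.6, 279.9]
tcp_rot: [3.142, -0.0, -3.12]
ft_force: [0.1, 0.4, -0.6]
opening: 0.594
grip_force: 30.0
```

Emit:
carry_out(series=[[0.003, 0, 0.0006, 0, 0.4], [0.006, 0, 0.0012, 0, 0.4], [0.009, 0, 0.0018, 0, 0.4], [0.012, 0, 0.0024, 0, 0.4], [0.016, 0, 0.003, 0, 0.4], [0.02, 0, 0.0036, 0, 0.4], [0.025, 0, 0.0046, 0, 0.4], [0.035, 0, 0.0046, 0, 0.4], [0.04, 0, 0.0046, 0, 0.4], [0.04, 0, 0.0046, 0, 0.4]])

```text
t: 13.12
eef_pos: [426.2, 309.8, 275.5]
tcp_rot: [3.142, 0.0, -3.12]
ft_force: [0.1, 0.5, -1.2]
opening: 0.59
grip_force: 30.0
```

Run:
```python
from m import *
p,d=grab('side'); P,D=grab('top')
a=cv2.resize(p[100:330,170:430],None,fx=2,fy=2,interpolation=3); b=cv2.resize(P[200:260,370:450],None,fx=3.4,fy=3.4,interpolation=3)
im=np.zeros((460,792,3),np.uint8); im[:,:520]=a; im[:204,520:]=b; cv2.imwrite('pics/c4.png',im[:,:,::-1])
# rack measure: walls & base from both clouds
for n,dd in(('side',d),('top',D)):
    C=cloud(n,dd).reshape(-1,3); c=(p if n=='side' else P).reshape(-1,3).astype(int)
    Q=C[(abs(C[:,0]-596)<60)&(abs(C[:,1]-32)<70)&(C[:,2]>-8)&(C[:,2]<45)]
    w=Q[Q[:,2]>20]; print(n,'walls',len(w),w.mean(0).round(1),np.percentile(w[:,2],[50,90,98]).round(1))
    cc=c[(abs(C[:,0]-596)<60)&(abs(C[:,1]-32)<70)&(C[:,2]>-8)&(C[:,2]<45)]
    W=Q[(cc.min(1)>150)&(Q[:,2]<12)]; h=cv2.minAreaRect(W[:,:2].astype(np.float32)); print(h,np.median(W[:,2]))
    h=cv2.minAreaRect(w[:,:2].astype(np.float32)); print('walls rect',h)
s=env.state();print(s['t'],s['eef_pos'],s['ft_force'])
```

```text
side walls 266 [594.4  32.1  25.8] [26.  29.7 30.6]
((604.0260620117188, 36.822574615478516), (71.59696197509766, 105.65348052978516), 21.479177474975586) 7.427266947118312
walls rect ((594.7952270507812, 33.10496520996094), (34.70086669921875, 40.03667449951172), 19.78751564025879)
top walls 137 [595.5  32.3  26.2] [26.6 28.9 30.2]
((597.8294677734375, 31.57386016845703), (52.67890930175781, 106.31786346435547), 21.522403717041016) 5.291349778000949
walls rect ((595.8989868164062, 32.166282653808594), (32.64326095581055, 39.305545806884766), 21.503210067749023)
13.225 [426.65869567 309.81376882 275.45238152] [ 0.23061721  0.28837623 -0.27616441]
```

View pics/c4.png

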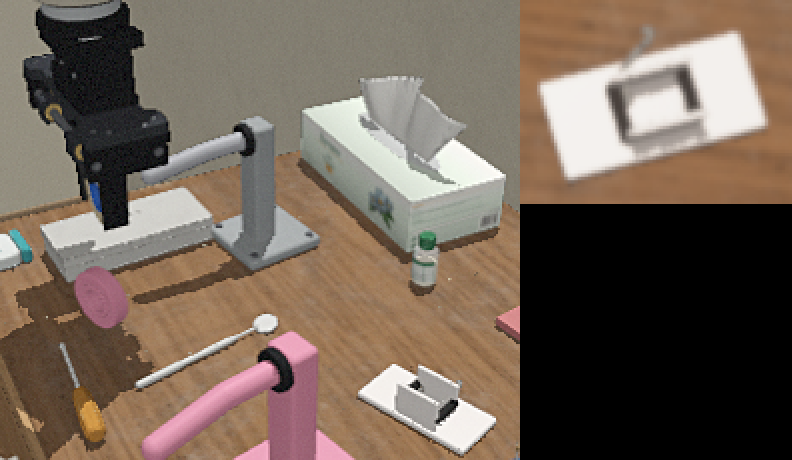

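Roll is clear of the spindle, held at left pixel (100,195); rack walls at (430,390), vial (425,260) and mirror (210,350) undisturbed. Next I lift and carry.

```bash
python3 mv.py 426.4 309.8 275.45 181.24 426.4 309.8 190 181.24 596 32 190 201.4 596 32 100 201.4
```

```text
[ 0.      0.     -0.0856  0.    ]
[ -0.1635  -0.2814  -0.0856 -20.2   ]
[-1.635e-01 -2.814e-01  4.400e-03 -2.020e+01]
13.225 [426.66 309.81 275.45] [ 1.7998e+02  2.0000e-02 -1.7876e+02] [ 0.23  0.29 -0.28] 0.5869127718839642 29.99983325600624
```

Emit:
carry_out(series=[[0, 0, -0.04, 0, 0.4], [0, 0, -0.0856, 0, 0.4], [-0.016, -0.028, -0.0856, -2, 0.4], [-0.033, -0.056, -0.0856, -4, 0.4], [-0.049, -0.084, -0.0856, -6, 0.4], [-0.065, -0.112, -0.0856, -8, 0.4], [-0.082, -0.141, -0.0856, -10, 0.4], [-0.098, -0.169, -0.0856, -12, 0.4], [-0.114, -0.197, -0.0856, -14, 0.4], [-0.131, -0.225, -0.0856, -16, 0.4], [-0.147, -0.253, -0.0856, -18, 0.4], [-0.1635, -0.2814, -0.0856, -20.2, 0.4], [-0.1635, -0.2814, -0.0556, -20.2, 0.4], [-0.1635, -0.2814, -0.0256, -20.2, 0.4], [-0.1635, -0.2814, 0.0044, -20.2, 0.4], [-0.1635, -0.2814, 0.0044, -20.2, 0.4], [-0.1635, -0.2814, 0.0044, -20.2, 0.4]])

```text
t: 15.35
eef_pos: [596.4, 31.9, 271.9]
tcp_rot: [-3.141, 0.001, -2.768]
ft_force: [0.0, 0.6, -0.5]
opening: 0.59
grip_force: 30.0
```

Run:
```python
from m import *
p,d=grab('side'); s=env.state(); print(s['t'],s['eef_pos'],np.degrees(s['tcp_rot']),s['ft_force'])
cv2.imwrite('pics/c5.png',cv2.resize(p[170:350,290:490],None,fx=3.3,fy=3.3,interpolation=3)[:,:,::-1])
C=cloud('side',d).reshape(-1,3); c=p.reshape(-1,3).astype(int)
g=np.array(s['eef_pos'])-[0,0,171]; y=np.radians(21.4); R=np.array([[np.cos(y),-np.sin(y),0],[np.sin(y),np.cos(y),0],[0,0,1]])
L=(C-g)@R; m=(np.abs(L)<[30,40,45]).all(1)&(c[:,0]-c[:,2]>20); print('roll rel grasp, rack axes',m.sum(),np.percentile(L[m],[2,50,98],axis=0).round(1))
L=(C-[596,32,0])@R
w=(np.abs(L[:,:2])<[22,28]).all(1)&(L[:,2]>18)&(L[:,2]<34)&(c.min(1)>90); print('walls in rack axes',w.sum(),np.percentile(L[w],[2,50,98],axis=0).round(1))
```

```text
15.4 [596.41570747  31.93574757 272.20591908] [-1.79960383e+02  9.79399112e-02 -1.58563136e+02] [-1.49478234 -0.85168805 -0.60089292]
roll rel grasp, rack axes 673 [[-12.5 -28.4 -22.7]
 [ -7.2  -2.7  14.3]
 [  6.   36.   29.7]]
walls in rack axes 305 [[-17.3 -18.   18.4]
 [-12.4   0.7  25.3]
 [ 15.   20.7  30.4]]
```

View pics/c5.png

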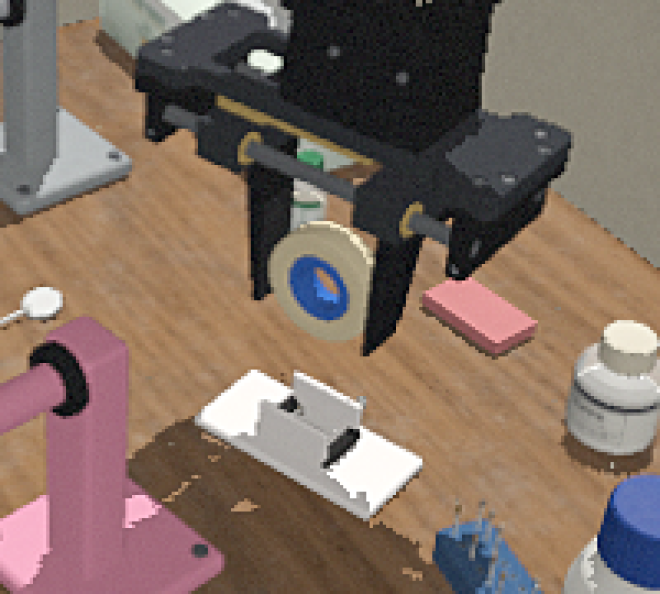

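Side crop: the roll hangs level between the fingers at (322,282), right above the rack slot at (315,425). Lowering.

Emit:
carry_out(series=[[0, 0, 0.015, 0, 0.4], [0, 0, 0.03, 0, 0.4], [0, 0, 0.04, 0, 0.4], [0, 0, 0.048, 0, 0.4], [0, 0, 0.054, 0, 0.4], [0, 0, 0.058, 0, 0.4], [0, 0, 0.061, 0, 0.4], [0, 0, 0.061, 0, 0.4]])

```text
t: 16.4
eef_pos: [596.1, 31.9, 209.9]
tcp_rot: [3.142, 0.0, -2.767]
ft_force: [0.2, -0.2, -0.3]
opening: 0.591
grip_force: 30.0
```

Emit:
carry_out(series=[[0, 0, 0.001, 0, 0.4], [0, 0, 0.002, 0, 0.4], [0, 0, 0.002, 0, 0.4]])

```text
t: 16.77
eef_pos: [596.1, 31.9, 207.9]
tcp_rot: [3.142, 0.0, -2.767]
ft_force: [1.0, -0.6, -0.9]
opening: 0.592
grip_force: 30.0
```

Emit:
carry_out(series=[[0, 0, 0.0005, 0, 0.4], [0, 0, 0.001, 0, 0.4], [0, 0, 0.001, 0, 0.4]])

```text
t: 17.15
eef_pos: [596.1, 32.0, 207.0]
tcp_rot: [3.142, 0.0, -2.768]
ft_force: [-0.4, -0.6, 0.8]
opening: 0.59
grip_force: 30.0
```

Emit:
carry_out(series=[[0, 0, 0.0005, 0, 0.4], [0, 0, 0.0005, 0, 0.4]])

```text
t: 17.4
eef_pos: [596.1, 32.0, 206.8]
tcp_rot: [-3.141, 0.001, -2.768]
ft_force: [-1.2, 0.2, 5.2]
opening: 0.591
grip_force: 30.0
```

Contact at 5 N: it is seated. I open gently, then retreat.

Emit:
carry_out(series=[[0, 0, -0.0003, 0, 0.61], [0, 0, -0.0003, 0, 0.64], [0, 0, -0.0003, 0, 0.7], [0, 0, -0.0003, 0, 0.8], [0, 0, -0.0003, 0, 0.8], [0, 0, -0.0003, 0, 0.8], [0, 0, -0.02, 0, 0.8], [0, 0, -0.05, 0, 0.8], [0, 0, -0.09, 0, 0.8], [0, 0, -0.14, 0, 0.8], [0, 0, -0.18, 0, 0.8], [0, 0, -0.18, 0, 0.8], [0, 0, -0.18, 0, 0.8]])

```text
t: 19.02
eef_pos: [595.8, 31.9, 385.7]
tcp_rot: [3.141, -0.001, -2.767]
ft_force: [-0.5, 0.4, -0.4]
opening: 0.798
grip_force: 0.0
```

Run:
```python
from m import *
p,d=grab('side'); s=env.state(); print(s['t'],s['eef_pos'],s['ft_force'],s['opening'])
cv2.imwrite('pics/c6.png',cv2.resize(p[170:350,200:440],None,fx=3.3,fy=3.3,interpolation=3)[:,:,::-1])
```

```text
19.075 [595.86948242  31.92068957 385.22238231] [-0.91960071 -0.14223698  0.49075174] 0.8028955419744159
```

View pics/c6.png

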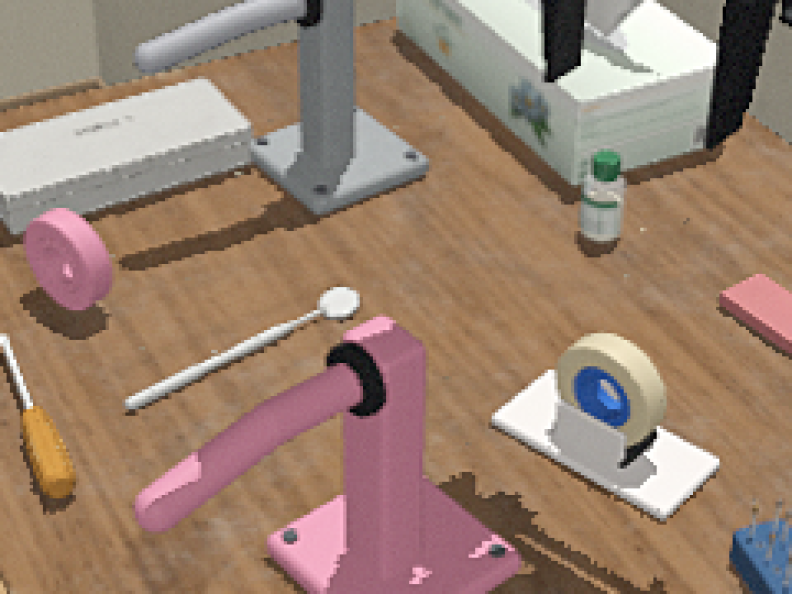

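The roll stands on its edge in the rack at (610,395). The vial (602,200) and mirror (245,350) are where they were, and the gripper is clear.

```bash
python3 -c "
from cell import env
print(env.job_done())"
```

```text
the job is handed in; nothing more can be done
None
```

The roll of tape is off the bent spindle and standing on its edge in the white rack, released; the vial and mirror were not touched. Force readings while it slid past the bend stayed under 2 N, with one 11 N sideways reading earlier while I felt for the centre. The job is handed in at about 19 s.

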